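# Bring the sample jar round and stand it on the balance

## Task

Using the bar grip on top, turn the sample carousel until the pocket with the stout jar (the only wide one, among slim vials) stands in the middle of the opening in the clear cover. Then lift that jar out through the opening and set it down gently, upright, on the middle of the balance's round pan.

Things in the scene. Friction and masses are not known exactly. Their poses are not given: they have to be found in the camera images.
- carousel: Aluminium disc, turns freely either way (stays put) under a fixed clear cover whose top is 101 mm above the bench. Six pockets 42 mm square, 22 mm deep, 110 mm from its axis; they hold the jar and three slim vials 24 mm wide. Origin on the axis, 22 mm above the bench, z up. Black bar grip on the axis: 52 mm along its x, 16 mm wide along its y, 105 to 133 mm above the bench; it turns the disc.
- opening (a point): Middle of the cover's opening: where the centre of a pocket's floor comes when it faces the arm, 110 mm from the axis, 31 mm above the bench. x points level to the axis, z up. The opening is a slot 152 mm wide along y, open at the front, ending 70 mm from here towards the axis; cover underside 98 mm above the bench, 3 mm thick.
- jar: The stout jar: upright amber glass cylinder with aluminium cap, 38 mm across, 60 mm tall, 56 to 112 g. Origin: centre of its underside, z to the cap. It starts in a pocket under the cover, 50 to 70 degrees round from the opening on either side, underside 31 mm above the bench, its upper 38 mm above the pocket walls.
- pan (a point): Centre of the upper face of the balance's round flat steel pan, 96 mm across, fixed, 72 mm above the bench, z up. The balance is a white case 210 by 170 mm on the bench, to the left or right of the carousel; the pan is its highest part.

How it is judged:
By the outcome, as a careful person would: the job done as asked, in the order asked, and still so for the second after the job is handed in, with the robot touching nothing.
It also fails if it takes over 54 s, if anything falls off the work surface, if the arm or the gripper's body presses on something with over 40 N, if the wrist force passes 120 N, or if a joint passes its speed limit or range.

## Robot

A 6-joint arm with a two-finger parallel gripper is mounted at the origin on the work surface. World frame = base frame: x ahead of the robot, y to its left, z up, the work surface at z = 0. Lengths are in m, angles in degrees, forces in N, time in s.
With the tool pointing down it reaches from about 0.325 to 0.925 m from the base axis. Payload 3.1 kg.
Tool frame: the origin (TCP) lies midway between the tips of the shut fingers; the grasp point (between the pads) lies 19 mm behind it; z points along the fingers, y is the line along which they close (so a half turn about z gives the same grasp; the last joint's range is limited). The gripper opens to 85 mm and grips with 20 to 120 N. Pads are 22 mm wide; open, the fingers measure 114 mm over their backs; the gripper's body (76 mm by 85 mm) begins 54 mm behind the grasp point. The pads swing forward as they close: fully open they stand 13 mm farther back than shut.
Start: joints at [62.957, 12.427, 92.441, -0, 75.132, -6.429], TCP at [0.22, 0.585, 0.231] pointing down, gripper open.
Joint ranges: [-157.48, 157.48], [-44.54, 120.13], [17.64, 146.25], [-64.5, 244.5], [7.68, 150.69], [-147.95, 147.95]. Speed limits (degrees/s): [159.86, 159.86, 180, 180, 180, 180].

## Interface

Orientations are given as a 3x3 rotation matrix whose columns are the frame's x, y, z axes.
In Python, from workcell import sensors, vision, workorder gives the robot as it stands.
- The arm moves only by the tool move_arm, never from a script. Its argument "plan" is text: rows parted by semicolons, each of 7 numbers parted by spaces: the shift along the tool's x, y, z in mm, then the turn, a rotation vector about the tool's x, y, z in rad, then the opening, from 0 (shut) to 1 (fully open). In form: x y z ax ay az hand; .... A call has 1 to 20 rows; each row is the pose to reach, as a shift and turn from the pose commanded when the call began, along the tool's axes at that moment; what a row does not reach only later rows make up. A row lasts 1/8 s, in which the tool goes at most 62.5 mm and 10.7 degrees, less where a joint would pass 70% of its speed; a pose out of reach is approached as far as the arm can. A call with a gripper value outside its range is refused whole. The fingers move at their own pace and stop on an object; "force" is the grip in N (left out, the last holds). Time passes only in rows, so rows that repeat a pose let the fingers close. It gives the time, the measured TCP pose, the force, the opening and the grip force at its end, in the units of the state.
- sensors.state(): the state, without advancing time (a new reading comes with each control period).
- vision.get_image(name): name is "scene" or "top" or "wrist"; returns the picture (384x512x3 uint8, blue, green, red); there is no depth.
- vision.camera_info(name): a dict with "vertical_fov" (degrees; the focal length in pixels is half the picture's height over the tangent of half this angle, whatever the lens; pixels are square), "cx", "cy" (the principal point, pixels), "camera_from_world" (4x4, takes a point from world to camera coordinates). Camera axes: x right, y down, z forward; pixel columns grow to the right and rows downward; lengths in m; the calibration is good to about 2 mm. A picture is of the moment at which its call begins: read the wrist's pose just before it. camera_info takes no time and is no camera call; for the wrist camera it gives the pose at the moment of the call.
- workorder.job_done(): hands the job in; it is judged then, once.
The state is a dict: "time_s": time; "joint_positions": joint angles; "joint_vel": joint speeds; "tau": joint torques, N m; "tcp_pos": TCP position; "orientation": TCP orientation; "ft_force": force on the tool from outside, world axes, zero at the start; "wrist_torque": the same for the moment, N m; "grip_width": opening from 0.0 (shut) to 1.0 (fully open); "grip_force": force on a finger pad.
Only numpy, scipy, OpenCV 4.12 (cv2) and the standard library are available. Lean on these libraries where they do the work, as an engineer would, in place of code of your own. Each camera call takes 0.05 s, during which the arm holds its last target. There are 200 camera calls.

## Working session

There is one attempt and no reset: what is moved stays moved. The work goes in short steps, Python scripts to look and compute and a tool call to move; the robot and the scene stay as the last step left them, time stands still between calls to the robot, and variables do not carry over. Pictures are saved under pics/ and viewed, at most 11 in all, crops included, and the job is handed in when it is done.

Besides the shell and the picture viewer there is one more tool, called by a JSON object that holds its "api" and its "payload". move_arm: Moves the arm, as the interface text tells. Its arguments: {"type":"object","properties":{"plan":{"type":"string"},"force":{"type":"number"}},"required":["plan"]}

```bash
mkdir -p pics; ls
python3 - <<'E'
from workcell import sensors, vision
import cv2, numpy as np
s=sensors.state();print(s)
a=[]
for n in("scene","top"):
    a.append(vision.get_image(n));c=vision.camera_info(n);print(n,c)
    cv2.imwrite(f"pics/{n}0.png",cv2.resize(a[-1],(800,600),interpolation=cv2.INTER_CUBIC))
    cv2.imwrite(f"raw_{n}0.png",a[-1])
E
```

```text
pics
{'time_s': 0.0, 'joint_positions': array([ 6.29551981e+01,  1.24762065e+01,  9.25294178e+01, -1.10903885e-03,
        7.51307476e+01, -6.42696179e+00]), 'joint_vel': array([-0.09558345,  0.03137528, -0.07586233, -0.0124919 ,  0.07220779,
       -0.03261928]), 'tau': array([ 2.10672721e-05, -3.96835649e+01, -3.03853512e+01, -3.45553835e-04,
        9.79278790e-03, -5.24221818e-06]), 'tcp_pos': array([0.21967829, 0.58425028, 0.22996566]), 'orientation': array([[-9.35951563e-01,  3.52127160e-01, -1.06555472e-03],
       [ 3.52128685e-01,  9.35949176e-01, -2.12837777e-03],
       [ 2.47845443e-04, -2.36727089e-03, -9.99997167e-01]]), 'ft_force': array([-0.61973332, -0.26004432,  0.32448878]), 'wrist_torque': array([-0.05252586, -0.01194152,  0.02454948]), 'grip_force': 0.0, 'grip_width': 0.9984746068181743}
scene {'vertical_fov': 53.61127817800663, 'cx': 248.03879287179285, 'cy': 190.5538820102022, 'camera_from_world': array([[ 0.66520611,  0.74650238,  0.01533042, -0.3583752 ],
       [ 0.43498628, -0.37076369, -0.82056153, -0.17273927],
       [-0.60686717,  0.55251107, -0.57135257,  1.45707916],
       [ 0.        ,  0.        ,  0.        ,  1.        ]])}
top {'vertical_fov': 43.760157422069405, 'cx': 254.36769140838584, 'cy': 195.26575851528798, 'camera_from_world': array([[ 0.0063117 , -0.99997155, -0.00412951,  0.00187212],
       [-0.98870947, -0.00562225, -0.14973967,  0.56115219],
       [ 0.14971219,  0.005028  , -0.98871683,  1.2446442 ],
       [ 0.        ,  0.        ,  0.        ,  1.        ]])}
```

View pics/scene0.png

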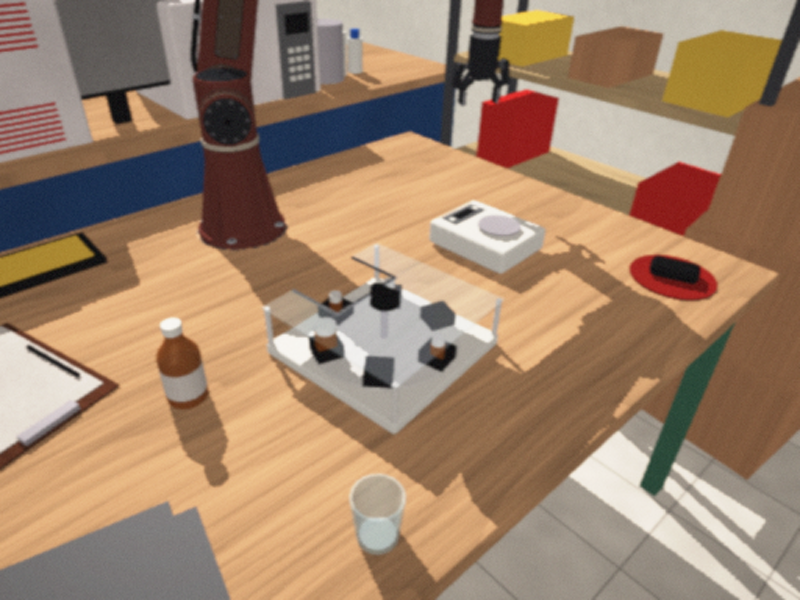

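View pics/top0.png

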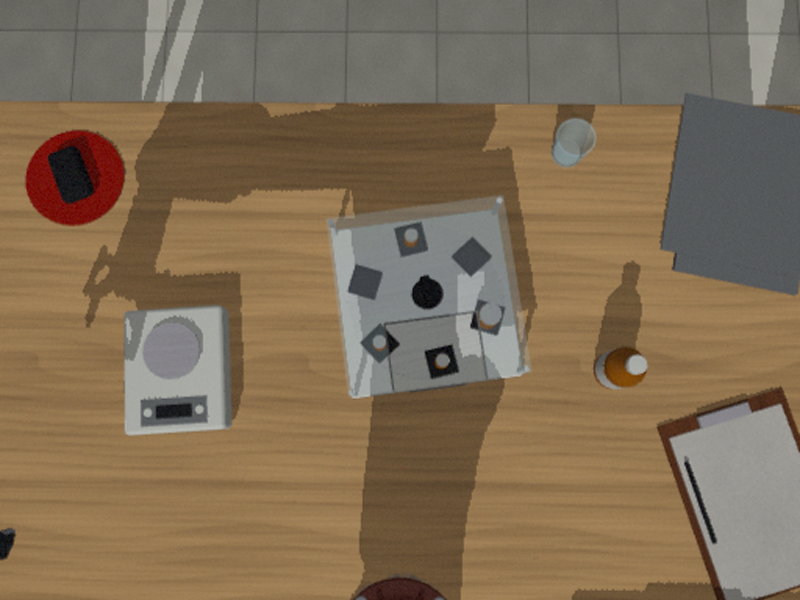

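The top view shows the carousel grip at about (427,292), the stout jar at (489,315) on the right, the pan at (172,348) on the left, and a slim vial in the opening at (441,360). The scene view agrees. Next I'll enlarge the grip and the pan.

```bash
cat > h.py <<'E'
import numpy as np, cv2
from workcell import sensors, vision
def cam(n):
    c=vision.camera_info(n); f=192/np.tan(np.radians(c["vertical_fov"]/2))
    return f,c["cx"],c["cy"],np.array(c["camera_from_world"])
def proj(c,p):
    q=c[3][:3,:3]@np.asarray(p,float)+c[3][:3,3]; return np.array([c[1]+c[0]*q[0]/q[2],c[2]+c[0]*q[1]/q[2]])
def ray(c,uv):
    R,t=c[3][:3,:3],c[3][:3,3]; d=R.T@np.array([(uv[0]-c[1])/c[0],(uv[1]-c[2])/c[0],1]); return -R.T@t,d/np.linalg.norm(d)
def atz(c,uv,z):
    o,d=ray(c,uv); return o+d*(z-o[2])/d[2]
def tri(*cu):
    A=0;b=0;rs=[ray(c,u) for c,u in cu]
    for o,d in rs:
        P=np.eye(3)-np.outer(d,d);A=A+P;b=b+P@o
    x=np.linalg.solve(A,b); return x,[np.linalg.norm(np.cross(d,x-o)) for o,d in rs]
def crop(im,x0,y0,w,h,k): return cv2.resize(im[y0:y0+h,x0:x0+w],None,fx=k,fy=k,interpolation=cv2.INTER_CUBIC)
E
python3 - <<'E'
from h import *
t=cv2.imread("raw_top0.png");s=cv2.imread("raw_scene0.png")
cv2.imwrite("pics/c1.png",np.vstack([crop(t,205,120,133,100,6)[:, :798]]))
cv2.imwrite("pics/c2.png",crop(s,165,120,190,142,4))
E
```

```text
(no output)
```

View pics/c1.png

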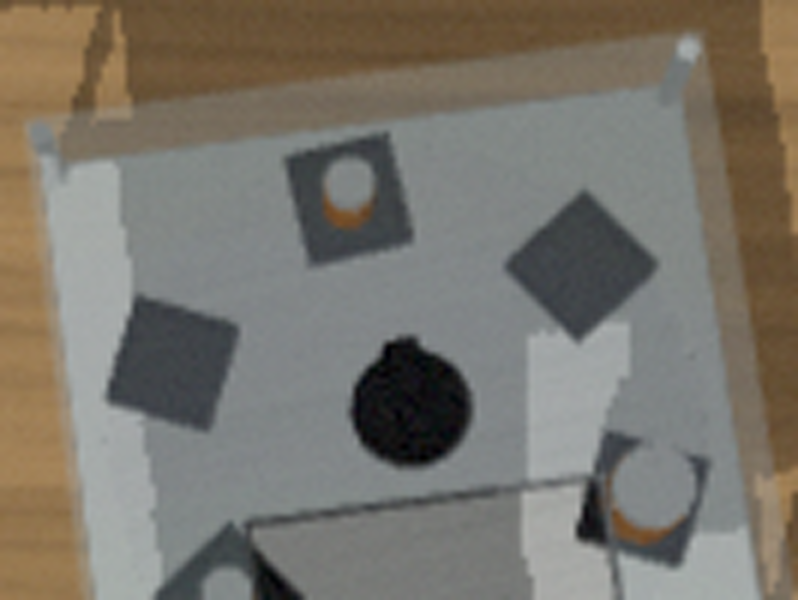

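View pics/c2.png

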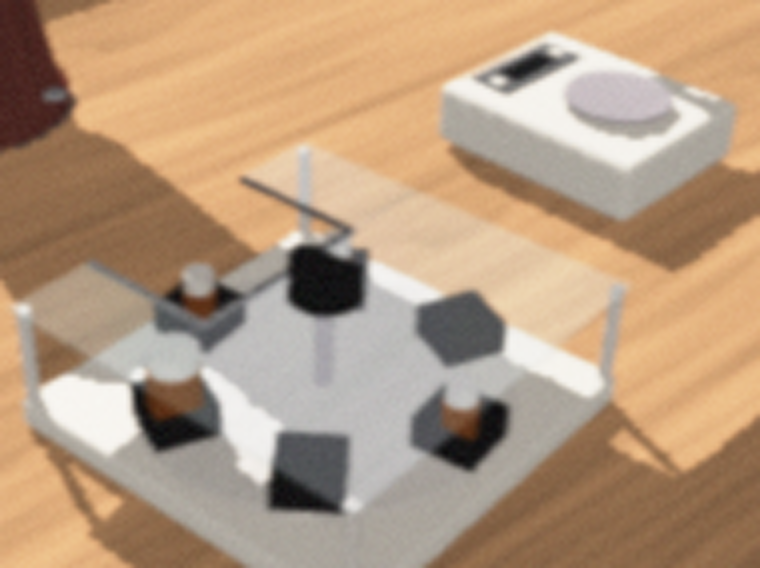

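The crops show the grip with its bar bump at (403,342) above a round base, centre (411,406). The pocket centres are at (349,200), (173,363), (582,266) and (645,500). The scene crop shows the jar at (175,375) and the pan at (620,97).

Run:
```python
from h import *
from scipy.optimize import least_squares
np.set_printoptions(precision=4,suppress=True)
T=cam("top");S=cam("scene");W=cam("wrist")
k=lambda u,v:(205+u/6-.4,120+v/6-.4); m=lambda u,v:(165+u/4-.4,120+v/4-.4)
P=np.array([atz(T,k(*p),.053) for p in[(349,200),(582,266),(645,500),(173,363)]]);print(P)
r=least_squares(lambda x:np.linalg.norm(P[:,:2]-x,axis=1)-.11,[.7,0]);print(r.x,r.fun)
for p in P:print(np.degrees(np.arctan2(*(p[:2]-r.x)[::-1])))
print("grip",tri((T,k(411,400)),(S,m(328,280))))
print("jar cap",tri((T,k(654,486)),(S,m(174,357))))
print("pan",tri((T,(172*.64-.2,348*.64-.2)),(S,m(621,97))), atz(T,(172*.64-.2,348*.64-.2),.072))
print("slot back corners",[atz(T,k(*p),.101) for p in[(250,522),(590,480)]])
s=sensors.state();R=s["orientation"]
Wc=-W[3][:3,:3].T@W[3][:3,3]
print("cam in tool",R.T@(Wc-s["tcp_pos"]),"rot",(W[3][:3,:3]@R),W[0])
```

```text
[[ 0.6754 -0.0168  0.053 ]
 [ 0.6456 -0.1215  0.053 ]
 [ 0.5397 -0.1486  0.053 ]
 [ 0.6003  0.0616  0.053 ]]
[ 0.5686 -0.0431] [ 0.     -0.     -0.0006 -0.0006]
13.802383336279851
-45.53713353423079
-105.28774930538695
73.12653110224466
grip (array([ 0.5744, -0.0414,  0.1157]), [np.float64(0.0015573671258740452), np.float64(0.0015573671258741076)])
jar cap (array([ 0.5424, -0.1476,  0.0851]), [np.float64(0.0015301844048358764), np.float64(0.0015301844048359514)])
pan (array([0.4837, 0.3829, 0.0723]), [np.float64(0.00170247633586709), np.float64(0.0017024763358672644)]) [0.4826 0.3817 0.072 ]
slot back corners [array([0.5228, 0.0255, 0.101 ]), array([ 0.5417, -0.1196,  0.101 ])]
cam in tool [ 0.0854  0.001  -0.1424] rot [[ 0.0007  1.      0.0007]
 [-0.9442  0.0008 -0.3293]
 [-0.3293 -0.0004  0.9442]] 321.7239962413651
```

```bash
cat >> h.py <<'E'
from scipy.spatial.transform import Rotation as Ro
def rel(p0,yaw0,p1,yaw1):
    "tool-down pose to pose: shift mm in tool axes and turn about tool z"
    y=np.radians(yaw0); R=np.array([[np.cos(y),np.sin(y),0],[np.sin(y),-np.cos(y),0],[0,0,-1.]])
    return np.round(R.T@(np.subtract(p1,p0))*1000,1),np.round(-np.radians(yaw1-yaw0),4)
E
python3 -c "
from h import *
print(rel([.22,.585,.231],159.386,[.55,-.045,.30],187))"
```

```text
(array([-530.7, -473.5,  -69. ]), np.float64(-0.482))
```

{"api": "move_arm", "payload": {"plan": "-40 -36 -60 0 0 -0.1 1; -80 -72 -69 0 0 -0.2 1; -531 -474 -69 0 0 -0.482 1; -531 -474 -69 0 0 -0.482 1; -531 -474 -69 0 0 -0.482 1; -531 -474 -69 0 0 -0.482 1; -531 -474 -69 0 0 -0.482 1; -531 -474 -69 0 0 -0.482 1; -531 -474 -69 0 0 -0.482 1; -531 -474 -69 0 0 -0.482 1; -531 -474 -69 0 0 -0.482 1; -531 -474 -69 0 0 -0.482 1; -531 -474 -69 0 0 -0.482 1; -531 -474 -69 0 0 -0.482 1; -531 -474 -69 0 0 -0.482 1; -531 -474 -69 0 0 -0.482 1"}}

```text
time_s: 2.1
tcp_pos: [0.5497, -0.0443, 0.3004]
orientation: [[-0.992, -0.124, 0.0], [-0.124, 0.992, 0.0], [-0.0, 0.0, -1.0]]
ft_force: [1.0, 0.9, 0.2]
grip_width: 0.997
grip_force: 0.0
```

Run:
```python
from h import *
s=sensors.state();print(s["time_s"],s["tcp_pos"],s["orientation"],s["ft_force"])
W=cam("wrist");np.save("W1.npy",W[3]);i=vision.get_image("wrist");cv2.imwrite("raw_w1.png",i)
cv2.imwrite("pics/w1.png",cv2.resize(i,(800,600),interpolation=cv2.INTER_CUBIC))
```

```text
2.1 [ 0.5497374  -0.04431837  0.3004211 ] [[-9.92303948e-01 -1.23825954e-01  8.66335818e-05]
 [-1.23825947e-01  9.92303949e-01  8.50696573e-05]
 [-9.65006769e-05  7.36874715e-05 -9.99999993e-01]] [0.95574749 0.93759777 0.17275522]
```

View pics/w1.png

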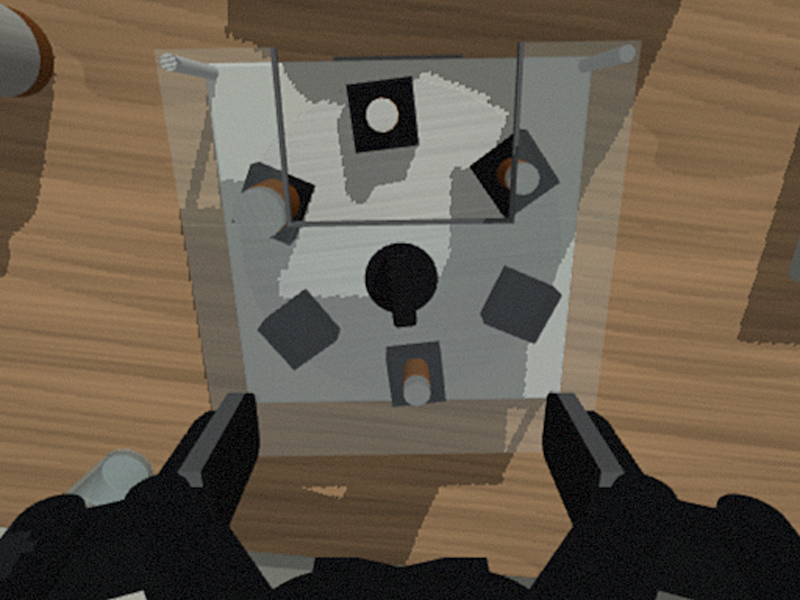

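The wrist view shows a black round base at (401,277), with the bar's far end at (404,325). The slot's corners are at (288,221) and (513,219), the jar at (268,208), and the opening pocket at (383,115). I'll take a contrast-stretched crop of the grip.

Run:
```python
from h import *
i=cv2.imread("raw_w1.png")
c=crop(i,220,145,75,70,8); g=np.clip(c.astype(float)*4,0,255).astype(np.uint8)
cv2.imwrite("pics/g1.png",g)
```

```text
(no output)
```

View pics/g1.png

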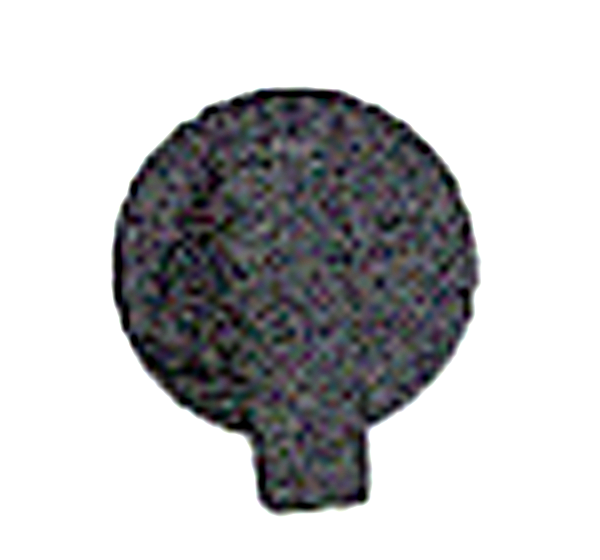

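{"api": "move_arm", "payload": {"plan": "-95 0 50 0 0 0 1; -95 0 50 0 0 0 1; -95 0 50 0 0 0 1; -95 0 50 0 0 0 1; -95 0 50 0 0 0 1"}}

```text
time_s: 2.78
tcp_pos: [0.6443, -0.034, 0.2521]
orientation: [[-0.993, -0.122, 0.002], [-0.122, 0.993, -0.001], [-0.002, -0.001, -1.0]]
ft_force: [0.3, 1.2, 0.2]
grip_width: 0.999
grip_force: 0.0
```

Run:
```python
from h import *
s=sensors.state();print(s["time_s"],s["tcp_pos"])
W=cam("wrist");np.save("W2.npy",W[3]);i=np.mean([vision.get_image("wrist").astype(float) for _ in range(8)],0);cv2.imwrite("raw_w2.png",i)
u=proj(W,[.571,-.042,.12]);print(u)
x,y=int(u[0])-50,int(u[1])-42
c=crop(i,x,y,100,75,8);print(x,y)
g=np.clip(np.where(c<70,c*3.5,c),0,255).astype(np.uint8);cv2.imwrite("pics/g2.png",g)
```

```text
2.775 [ 0.64427659 -0.03400922  0.25213211]
[256.37857486  89.04730138]
206 47[ WARN:0@1.578] global loadsave.cpp:1063 imwrite_ Unsupported depth image for selected encoder is fallbacked to CV_8U.
```

View pics/g2.png

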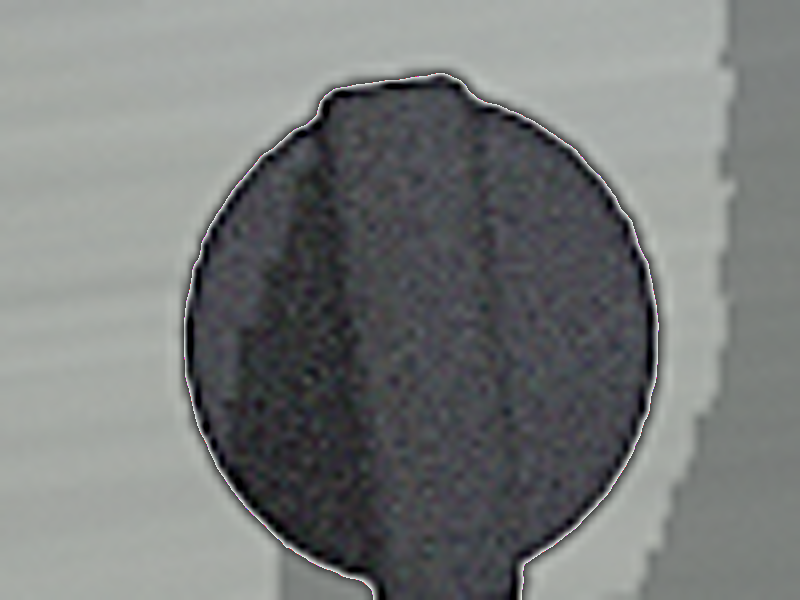

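The averaged crop shows the bar running from (402,85) down to (450,575), 143 px wide, on a round flange centred at (421,335).

Run:
```python
from h import *
from scipy.optimize import least_squares
np.set_printoptions(precision=4,suppress=True)
W=cam("wrist");W1=W[:3]+(np.load("W1.npy"),);W2=W[:3]+(np.load("W2.npy"),);T=cam("top")
g1=lambda u,v:(220+u/8-.44,145+v/8-.44); g2=lambda u,v:(206+u/8-.44,47+v/8-.44); w=lambda u,v:(u*.64-.2,v*.64-.2)
ang=lambda d:np.degrees(np.arctan2(d[1],d[0]))
print("flange",tri((W1,g1(296,262)),(W2,g2(421,335))))
# bar far end in W2
im=cv2.imread("raw_w2.png").mean(2)
a=np.array(g2(402,110));b=np.array(g2(450,575));d=(b-a)/np.linalg.norm(b-a)
L=np.arange(20,110);pr=[im[tuple(np.round(a+d*l)[::-1].astype(int))] for l in L]
e=next(l for l,v in zip(L,pr) if l>50 and v>70)-.5;far2=a+d*e;near2=np.array(g2(398,84));print("far2",far2)
far,er=tri((W1,g1(316,503)),(W2,far2));print("bar far end",far,er)
n_,f_=atz(W2,near2,.133),atz(W2,far2,.133);print("bar",n_,f_,(n_+f_)/2,np.linalg.norm(f_-n_),ang(f_-n_))
for p,q in[((330,110),(380,575)),((475,110),(520,575))]:
    A,B=atz(W2,g2(*p),.133),atz(W2,g2(*q),.133);print("side",A,B,ang(B-A))
P=np.array([atz(W1,w(*p),.053) for p in[(383,115),(415,374),(300,329),(521,304),(515,175)]])
r=least_squares(lambda x:np.linalg.norm(P[:,:2]-x,axis=1)-.11,[.57,-.04]);print("axis",r.x,r.fun)
print([ang(p[:2]-r.x) for p in P])
C=[atz(W1,w(*p),.101) for p in[(288,221),(513,219),(275,50),(520,42)]];print("slot",C,ang(C[1]-C[0])-90,ang(C[0]-C[2]),ang(C[1]-C[3]),"mid",(C[0]+C[1])/2,np.linalg.norm(C[0]-C[1]))
```

```text
flange (array([ 0.5709, -0.0404,  0.1051]), [np.float64(9.164778689771802e-05), np.float64(9.164778689774958e-05)])
far2 [262.4329 124.4691]
bar far end [ 0.5983 -0.0338  0.1239] [np.float64(0.0002993628668697485), np.float64(0.00029936286686977037)]
bar [ 0.5476 -0.0457  0.133 ] [ 0.597  -0.0338  0.133 ] [ 0.5723 -0.0398  0.133 ] 0.050746460770378636 13.493487223178782
side [ 0.5507 -0.0518  0.133 ] [ 0.5932 -0.0419  0.133 ] 13.091758965239249
side [ 0.549  -0.0382  0.133 ] [ 0.5914 -0.028   0.133 ] 13.493123639130665
axis [ 0.5686 -0.0416] [-0.0037 -0.0022 -0.0039 -0.0014 -0.0025]
[np.float64(-166.19541044742724), np.float64(14.130971721259543), np.float64(-45.41204488492022), np.float64(74.4512798840606), np.float64(132.76821913908896)]
slot [array([ 0.5417, -0.1222,  0.101 ]), array([0.5211, 0.0306, 0.101 ]), array([ 0.4361, -0.1357,  0.101 ]), array([0.413 , 0.0133, 0.101 ])] 7.675269957552672 7.2476642508526 9.119040543576165 mid [ 0.5314 -0.0458  0.101 ] 0.15427893857434363
```

```bash
python3 -c "
from h import *
p0=[.6443,-.0334,.25]
print(rel(p0,187,[.571,-.0405,.15],193.7),rel(p0,187,[.571,-.0405,.109],193.7))"
```

```text
(array([ 73.6,   1.9, 100. ]), np.float64(-0.1169)) (array([ 73.6,   1.9, 141. ]), np.float64(-0.1169))
```

{"api": "move_arm", "payload": {"plan": "50 1 30 0 0 -0.117 1; 74 2 75 0 0 -0.117 1; 74 2 110 0 0 -0.117 1; 74 2 130 0 0 -0.117 0.6; 74 2 141 0 0 -0.117 0.5; 74 2 141 0 0 -0.117 0.1; 74 2 141 0 0 -0.117 0; 74 2 141 0 0 -0.117 0; 74 2 141 0 0 -0.117 0; 74 2 141 0 0 -0.117 0; 74 2 141 0 0 -0.117 0", "force": 40}}

```text
time_s: 4.55
tcp_pos: [0.5722, -0.0413, 0.1108]
orientation: [[-0.972, -0.237, 0.003], [-0.237, 0.972, -0.001], [-0.003, -0.001, -1.0]]
ft_force: [2.6, -0.6, 6.0]
grip_width: 0.177
grip_force: 42.1
```

{"api": "move_arm", "payload": {"plan": "0 0 0 0 0 0.04 0; 0 0 0 0 0 0.12 0; 0 0 0 0 0 0.23 0; 0 0 0 0 0 0.34 0; 0 0 0 0 0 0.45 0; 0 0 0 0 0 0.56 0; 0 0 0 0 0 0.67 0; 0 0 0 0 0 0.78 0; 0 0 0 0 0 0.89 0; 0 0 0 0 0 1.0 0; 0 0 0 0 0 1.08 0; 0 0 0 0 0 1.13 0; 0 0 0 0 0 1.157 0; 0 0 0 0 0 1.157 0; 0 0 0 0 0 1.157 0; 0 0 0 0 0 1.157 0"}}

```text
time_s: 6.55
tcp_pos: [0.5722, -0.0413, 0.1108]
orientation: [[-0.607, 0.794, 0.003], [0.794, 0.607, -0.001], [-0.002, 0.002, -1.0]]
ft_force: [1.0, -0.9, 5.9]
grip_width: 0.181
grip_force: 42.2
```

Run:
```python
from h import *
t=vision.get_image("top");cv2.imwrite("raw_t2.png",t)
W=cam("wrist");np.save("W3.npy",W[3]);i=vision.get_image("wrist");cv2.imwrite("raw_w3.png",i)
cv2.imwrite("pics/t2.png",np.vstack([crop(t,200,120,140,90,4),cv2.resize(i,(560,420))[:240]]))
```

```text
(no output)
```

View pics/t2.png

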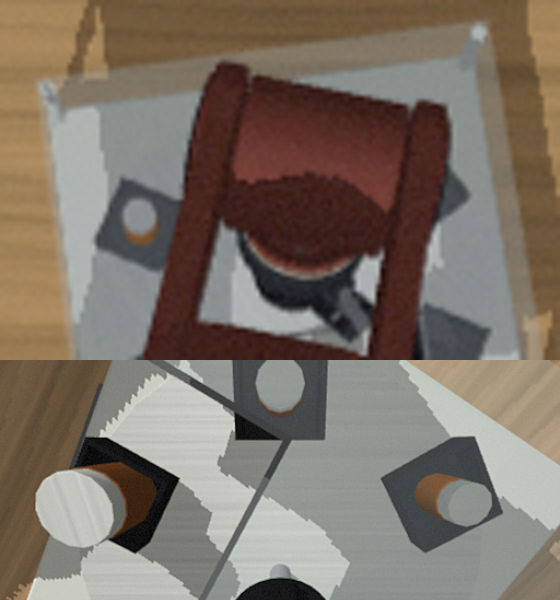

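The carousel has turned: the jar pocket is now inside the slot and a vial is at the left. Next: release, rise, and look from above the opening.

```bash
python3 -c "
from h import *
p0=[.571,-.0405,.109];y0=127.4
print(rel(p0,y0,[.50,-.05,.25],187.7),rel(p0,y0,[.47,-.055,.22],187.7))"
```

```text
(array([  35.6,  -62.2, -141. ]), np.float64(-1.0524)) (array([  49.8,  -89. , -111. ]), np.float64(-1.0524))
```

{"api": "move_arm", "payload": {"plan": "0 0 0 0 0 0 0.6; 0 0 0 0 0 0 0.6; 0 0 0 0 0 0 0.6; 0 0 -20 0 0 0 0.6; 0 0 -60 0 0 0 1; 20 -30 -110 0 0 -0.2 1; 36 -62 -141 0 0 -0.35 1; 36 -62 -141 0 0 -0.5 1; 36 -62 -141 0 0 -0.7 1; 36 -62 -141 0 0 -0.9 1; 36 -62 -141 0 0 -1.052 1; 36 -62 -141 0 0 -1.052 1; 36 -62 -141 0 0 -1.052 1; 36 -62 -141 0 0 -1.052 1"}}

```text
time_s: 8.4
tcp_pos: [0.4997, -0.0502, 0.2506]
orientation: [[-0.991, -0.132, 0.0], [-0.132, 0.991, -0.0], [-0.0, -0.0, -1.0]]
ft_force: [-0.7, -1.0, -0.4]
grip_width: 1.0
grip_force: 0.0
```

Run:
```python
from h import *
s=sensors.state();print(s["time_s"],s["tcp_pos"])
W=cam("wrist");np.save("W4.npy",W[3]);i=vision.get_image("wrist");cv2.imwrite("raw_w4.png",i)
u=proj(W,[.462,-.055,.09]);x,y=max(0,int(u[0])-120),0;print(u,x,y)
cv2.imwrite("pics/w4.png",crop(i,x,y,240,180,3.3333))
```

```text
8.4 [ 0.4996739  -0.05015615  0.25061107]
[255.37918661 127.86165013] 135 0
```

View pics/w4.png

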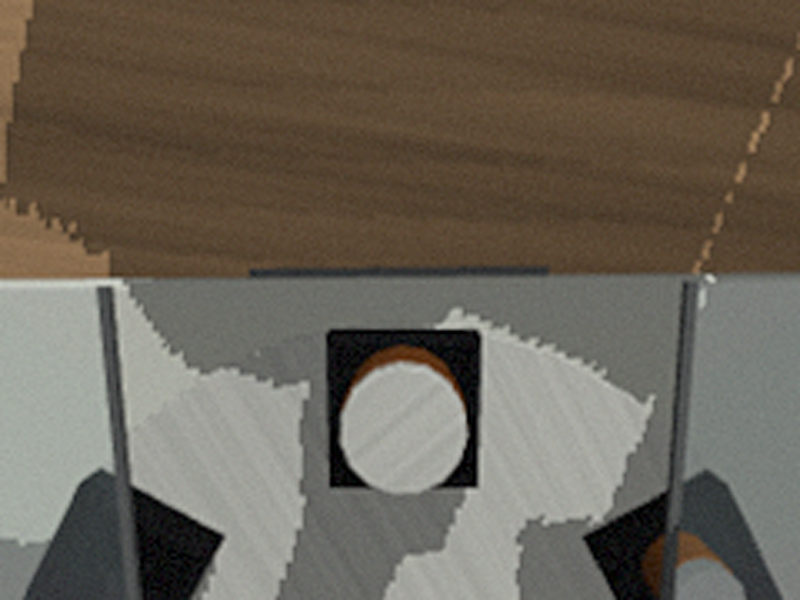

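The jar's cap is at (404,427), with its pocket square and centred at x≈403. The slot edges at x≈115 and 685 put the middle at 400, so the jar is centred in the opening.

Run:
```python
from h import *
np.set_printoptions(precision=4,suppress=True)
W=cam("wrist");W3=W[:3]+(np.load("W3.npy"),);W4=W[:3]+(np.load("W4.npy"),)
c=lambda u,v:(135+u/3.3333-.35,v/3.3333-.35)
print(tri((W4,c(404,427)),(W3,(75/1.094,147.5/1.094))), atz(W4,c(404,427),.091))
a,b,d=[atz(W4,c(*p),z) for p,z in[((116,427),.101),((686,427),.101),((403,410),.053)]];m=(a+b)/2
A=np.array([.571,-.0405]);print(m,d)
for q in(atz(W4,c(404,427),.091),d,m):print(np.degrees(np.arctan2(*(A-q[:2])[::-1])),np.linalg.norm(A-q[:2]))
j=atz(W4,c(404,427),.091)
for z in(.16,.062):print(rel([.5,-.05,.25],187.7,[j[0],j[1],z],187.7))
```

```text
(array([ 0.462 , -0.0544,  0.0884]), [np.float64(0.000145130398402655), np.float64(0.0001451303984027445)]) [ 0.4617 -0.0546  0.091 ]
[ 0.4603 -0.0556  0.101 ] [ 0.4623 -0.0549  0.053 ]
7.346483367591672 0.11021908512425672
7.5502137956783555 0.10966091748438361
7.769784124817071 0.11176137401657392
(array([38.6,  0.6, 90. ]), np.float64(-0.0))
(array([ 38.6,   0.6, 188. ]), np.float64(-0.0))
```

{"api": "move_arm", "payload": {"plan": "20 0 50 0 0 0 0.75; 39 1 90 0 0 0 0.75; 39 1 130 0 0 0 0.75; 39 1 160 0 0 0 0.75; 39 1 180 0 0 0 0.75; 39 1 189 0 0 0 0.75; 39 1 189 0 0 0 0.75; 39 1 189 0 0 0 0.5; 39 1 189 0 0 0 0.3; 39 1 189 0 0 0 0.3; 39 1 189 0 0 0 0.3; 39 1 189 0 0 0 0.3", "force": 25}}

```text
time_s: 9.95
tcp_pos: [0.4621, -0.0547, 0.0626]
orientation: [[-0.991, -0.134, 0.002], [-0.134, 0.991, -0.001], [-0.002, -0.001, -1.0]]
ft_force: [-0.8, -0.6, 5.6]
grip_width: 0.429
grip_force: 25.5
```

```bash
python3 -c "
from h import *
c=np.radians(187.7);p0=np.array([.5,-.05,.25])+np.array([.039*np.cos(c)+.001*np.sin(c),.039*np.sin(c)-.001*np.cos(c),-.189]);print(p0)
print(rel(p0,187.7,[.55,.385,.26],187.7))"
```

```text
[ 0.46121767 -0.05423448  0.061     ]
(array([-146.8,  423.4, -199. ]), np.float64(-0.0))
```

{"api": "move_arm", "payload": {"plan": "0 0 -6 0 0 0 0.3; 0 0 -20 0 0 0 0.3; 0 0 -40 0 0 0 0.3; 0 0 -65 0 0 0 0.3; 0 0 -95 0 0 0 0.3; 0 0 -125 0 0 0 0.3; 0 0 -150 0 0 0 0.3; 0 0 -150 0 0 0 0.3"}}

```text
time_s: 10.95
tcp_pos: [0.4625, -0.0548, 0.2142]
orientation: [[-0.991, -0.134, 0.006], [-0.134, 0.991, -0.002], [-0.006, -0.002, -1.0]]
ft_force: [-1.1, 0.2, -0.3]
grip_width: 0.431
grip_force: 25.2
```

Jar is held. Carry it to beside the pan for a look: remaining (-147, 423, -49).

{"api": "move_arm", "payload": {"plan": "-8 25 -10 0 0 0 0.3; -22 65 -22 0 0 0 0.3; -38 110 -35 0 0 0 0.3; -54 155 -49 0 0 0 0.3; -70 200 -49 0 0 0 0.3; -86 245 -49 0 0 0 0.3; -101 290 -49 0 0 0 0.3; -117 335 -49 0 0 0 0.3; -131 375 -49 0 0 0 0.3; -141 405 -49 0 0 0 0.3; -147 423 -49 0 0 0 0.3; -147 423 -49 0 0 0 0.3; -147 423 -49 0 0 0 0.3; -147 423 -49 0 0 0 0.3"}}

```text
time_s: 12.7
tcp_pos: [0.55, 0.3833, 0.2604]
orientation: [[-0.991, -0.132, -0.0], [-0.132, 0.991, -0.0], [0.0, -0.0, -1.0]]
ft_force: [0.3, 0.6, -0.6]
grip_width: 0.425
grip_force: 25.3
```

Run:
```python
from h import *
s=sensors.state();print(s["time_s"],s["tcp_pos"],s["grip_width"],s["ft_force"])
W=cam("wrist");np.save("W5.npy",W[3]);i=vision.get_image("wrist");cv2.imwrite("raw_w5.png",i)
print(proj(W,[.4835,.382,.072]))
cv2.imwrite("pics/w5.png",cv2.resize(i,(800,600),interpolation=cv2.INTER_CUBIC))
```

```text
12.7 [0.55002211 0.38327047 0.26039931] 0.42533760635938556 [ 0.25948106  0.57466849 -0.57546524]
[262.97764426  95.08363439]
```

View pics/w5.png

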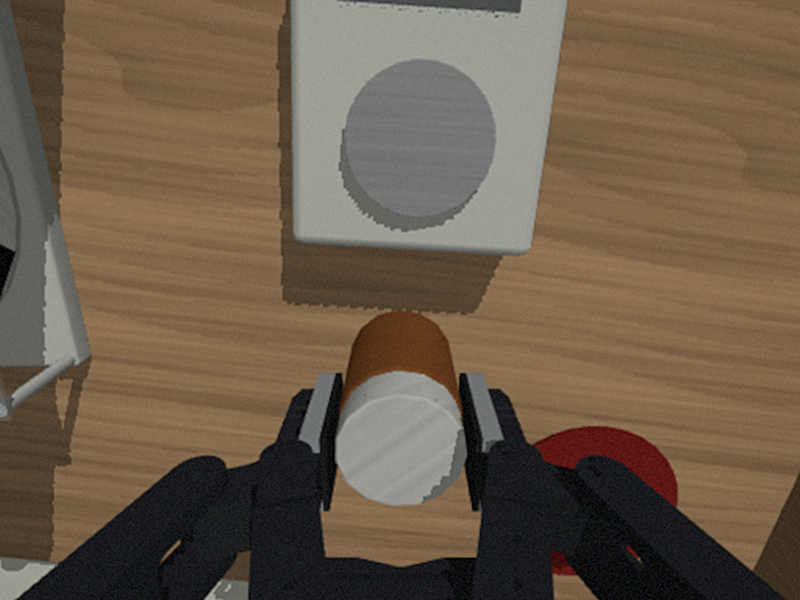

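The pan spans x 345–495 and y 59–217. The jar is upright in the pads, cap centre (400,438).

Run:
```python
from h import *
np.set_printoptions(precision=4,suppress=True)
W=cam("wrist");T=cam("top");w=lambda u,v:(u*.64-.2,v*.64-.2)
E=[atz(W,w(*p),.072) for p in[(345,138),(495,137),(421,59),(419,217)]]
c1=(E[0]+E[1])/2;c2=(E[2]+E[3])/2;print(c1,c2,np.linalg.norm(E[0]-E[1]),np.linalg.norm(E[2]-E[3]))
s=sensors.state()["tcp_pos"]
print("centre tri",tri((W,w(420,137)),(T,(172*.64-.2,348*.64-.2))))
k=atz(W,w(400,438),s[2]+.0284);print("cap",k,k-s)
c=(c1+c2)/2
for z in(.13,.104):print(rel([.5501,.3846,.26],187.7,[c[0],c[1],z],187.7))
```

```text
[0.476  0.3867 0.072 ] [0.4787 0.387  0.072 ] 0.09441245234458531 0.09539299914273783
centre tri (array([0.4799, 0.3863, 0.0599]), [np.float64(0.003877002218108918), np.float64(0.0038770022181088873)])
cap [0.546  0.3839 0.2889] [-0.0041  0.0005  0.0284]
(array([ 71.8,  12. , 130. ]), np.float64(-0.0))
(array([ 71.8,  12. , 156. ]), np.float64(-0.0))
```

Run:
```python
from h import *
np.set_printoptions(precision=4,suppress=True)
def pan(im,c,seed,z=.072):
    m=cv2.floodFill(cv2.GaussianBlur(im,(3,3),0),np.zeros((386,514),np.uint8),seed,0,(14,)*3,(14,)*3,4|cv2.FLOODFILL_FIXED_RANGE|cv2.FLOODFILL_MASK_ONLY|(255<<8))[2][1:-1,1:-1]
    k=max(cv2.findContours(m,cv2.RETR_EXTERNAL,cv2.CHAIN_APPROX_NONE)[0],key=len)
    P=np.array([atz(c,p[0].astype(float),z)[:2] for p in k]);q,r=cv2.minEnclosingCircle(P.astype(np.float32))
    print(len(k),q,r,P.mean(0),[P.min(0),P.max(0)])
W=cam("wrist");s=sensors.state();print(s["tcp_pos"])
pan(cv2.imread("raw_top0.png"),cam("top"),(110,222))
pan(cv2.imread("raw_scene0.png"),cam("scene"),(320,144))
pan(cv2.imread("raw_w5.png"),W[:3]+(np.load("W5.npy"),),(268,88))
i=vision.get_image("wrist");pan(i,cam("wrist"),(268,88))
print(sensors.state()["tcp_pos"])
```

```text
[0.5501 0.3834 0.2605]
128 (0.48178619146347046, 0.378592312335968) 0.052714280784130096 [0.4814 0.3738] [array([0.4344, 0.3314]), array([0.526 , 0.4306])]
60 (0.47466564178466797, 0.38482666015625) 0.052343156188726425 [0.4809 0.3847] [array([0.4372, 0.3328]), array([0.5219, 0.4369])]
285 (0.47940248250961304, 0.38694116473197937) 0.04848364740610123 [0.4779 0.3875] [array([0.4313, 0.3386]), array([0.5258, 0.4338])]
280 (0.47923925518989563, 0.3869864046573639) 0.04821750521659851 [0.4777 0.3869] [array([0.4314, 0.339 ]), array([0.526 , 0.4338])]
[0.5501 0.3835 0.2606]
```

```bash
python3 -c "
from h import *
print(rel([.5501,.3835,.2605],187.7,[.4805,.386,.1085],187.7))"
```

```text
(array([ 68.6,  11.8, 152. ]), np.float64(-0.0))
```

{"api": "move_arm", "payload": {"plan": "20 4 15 0 0 0 0.3; 45 8 45 0 0 0 0.3; 63 11 80 0 0 0 0.3; 69 12 105 0 0 0 0.3; 69 12 125 0 0 0 0.3; 69 12 138 0 0 0 0.3; 69 12 146 0 0 0 0.3; 69 12 151 0 0 0 0.3; 69 12 151 0 0 0 0.3; 69 12 151 0 0 0 0.3; 69 12 151 0 0 0 0.3"}}

```text
time_s: 14.18
tcp_pos: [0.4803, 0.3874, 0.11]
orientation: [[-0.991, -0.134, 0.001], [-0.134, 0.991, 0.001], [-0.001, 0.001, -1.0]]
ft_force: [0.1, 0.4, -0.6]
grip_width: 0.428
grip_force: 25.3
```

{"api": "move_arm", "payload": {"plan": "0 0 1 0 0 0 0.3; 0 0 2 0 0 0 0.3; 0 0 3 0 0 0 0.3; 0 0 3 0 0 0 0.3; 0 0 3 0 0 0 0.3"}}

```text
time_s: 14.8
tcp_pos: [0.4799, 0.3871, 0.1063]
orientation: [[-0.991, -0.134, -0.0], [-0.134, 0.991, -0.0], [0.0, -0.0, -1.0]]
ft_force: [-0.1, 0.6, 0.1]
grip_width: 0.432
grip_force: 25.3
```

{"api": "move_arm", "payload": {"plan": "0 0 0.5 0 0 0 0.3; 0 0 1 0 0 0 0.3; 0 0 1.5 0 0 0 0.3; 0 0 1.5 0 0 0 0.3; 0 0 1.5 0 0 0 0.3"}}

```text
time_s: 15.42
tcp_pos: [0.48, 0.3872, 0.1048]
orientation: [[-0.991, -0.134, 0.0], [-0.134, 0.991, 0.0], [-0.0, 0.0, -1.0]]
ft_force: [-0.4, -0.1, -1.1]
grip_width: 0.43
grip_force: 25.3
```

{"api": "move_arm", "payload": {"plan": "0 0 0.5 0 0 0 0.3; 0 0 1 0 0 0 0.3; 0 0 1.2 0 0 0 0.3; 0 0 1.2 0 0 0 0.3; 0 0 1.2 0 0 0 0.3"}}

```text
time_s: 16.05
tcp_pos: [0.48, 0.3872, 0.1038]
orientation: [[-0.991, -0.134, 0.0], [-0.134, 0.991, 0.0], [-0.0, 0.0, -1.0]]
ft_force: [-1.3, -1.2, 0.7]
grip_width: 0.431
grip_force: 25.4
```

{"api": "move_arm", "payload": {"plan": "0 0 0.4 0 0 0 0.3; 0 0 0.8 0 0 0 0.3; 0 0 1 0 0 0 0.3; 0 0 1 0 0 0 0.3; 0 0 1 0 0 0 0.3"}}

```text
time_s: 16.68
tcp_pos: [0.4801, 0.3872, 0.1037]
orientation: [[-0.991, -0.134, 0.0], [-0.134, 0.991, -0.0], [-0.0, -0.0, -1.0]]
ft_force: [-2.8, -1.1, 5.4]
grip_width: 0.433
grip_force: 25.9
```

Contact with the pan (5 N). Release gently and rise.

{"api": "move_arm", "payload": {"plan": "0 0 0 0 0 0 0.46; 0 0 -0.5 0 0 0 0.5; 0 0 -0.5 0 0 0 0.6; 0 0 -0.5 0 0 0 0.7; 0 0 -0.5 0 0 0 0.7; 0 0 -8 0 0 0 0.7; 0 0 -30 0 0 0 0.7; 0 0 -70 0 0 0 0.7; 0 0 -120 0 0 0 1; -30 0 -160 0 0 0 1; -70 0 -160 0 0 0 1; -70 0 -160 0 0 0 1; -70 0 -160 0 0 0 1; -70 0 -160 0 0 0 1"}}

```text
time_s: 18.42
tcp_pos: [0.548, 0.3964, 0.262]
orientation: [[-0.991, -0.134, -0.002], [-0.134, 0.991, -0.001], [0.002, -0.0, -1.0]]
ft_force: [-0.4, 0.5, -0.1]
grip_width: 0.998
grip_force: 0.0
```

Run:
```python
from h import *
s=sensors.state();print(s["time_s"],s["tcp_pos"],s["ft_force"])
W=cam("wrist");i=vision.get_image("wrist");np.save("W6.npy",W[3]);t=vision.get_image("scene")
print(proj(W,[.48,.386,.132]),proj(W,[.48,.386,.072]))
cv2.imwrite("pics/f.png",np.hstack([cv2.resize(i,(512,384))[:, 100:412],crop(t,250,90,122,96,4)]))
cv2.imwrite("raw_w6.png",i)
```

```text
18.425 [0.54802917 0.39637905 0.26196382] [-0.35900628  0.4960136  -0.07671027]
[253.65686916  96.03059405] [254.19200709  92.40484949]
```

View pics/f.png

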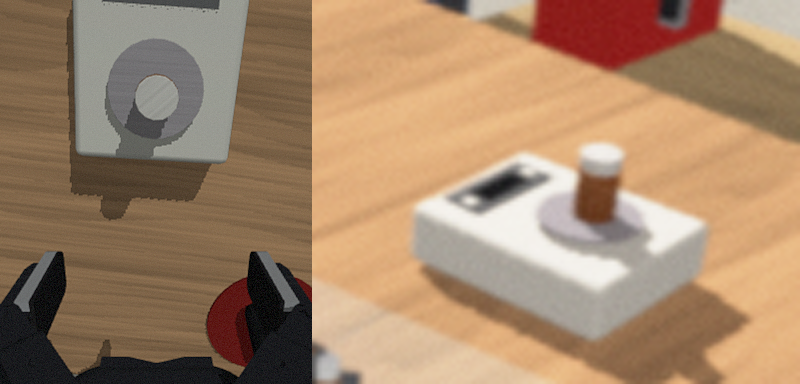

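Run:
```python
from h import *
np.set_printoptions(precision=4,suppress=True)
W=cam("wrist");g=cv2.imread("raw_w6.png")
w=lambda u,v:(u+100,v)
E=[atz(W,w(*p),.072) for p in[(106,90),(204,90),(155,39),(154,139)]];c=(E[0]+E[1])/2,(E[2]+E[3])/2
J=atz(W,w(157,97),.132);print(c,np.linalg.norm(E[0]-E[1]),np.linalg.norm(E[2]-E[3]),J)
# scene: pan extents and jar base/cap
S=cam("scene");m=lambda u,v:(250+(u-312)/4-.4,90+v/4-.4)
print("scene cap",atz(S,m(601,154),.132),"pan",(atz(S,m(538,215),.072)+atz(S,m(645,220),.072))/2,(atz(S,m(592,190),.072)+atz(S,m(589,243),.072))/2)
```

```text
(array([0.478 , 0.3867, 0.072 ]), array([0.4794, 0.3863, 0.072 ])) 0.09714341148247332 0.09503002565179394 [0.4807 0.389  0.132 ]
scene cap [0.483  0.3856 0.132 ] pan [0.4838 0.3834 0.072 ] [0.4811 0.3855 0.072 ]
```

The jar stands upright within about 3 mm of the pan's centre, and the robot is clear of everything, so I'm handing in.

```bash
python3 -c "
from workcell import workorder
print(workorder.job_done())"
```

```text
the job is handed in; nothing more can be done
None
```

I turned the carousel by its bar grip until the jar's pocket was in the opening (within about 1 mm), then lifted the jar out and set it upright within about 3 mm of the pan's middle; the job was handed in at about 18.5 s.

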